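# Slide the loaded tray up over the step to the stop

## Robot

A 6-joint arm with a two-finger parallel gripper is mounted at the origin on the work surface. World frame = base frame: x ahead of the robot, y to its left, z up, the work surface at z = 0. Lengths are in m, angles in rad, forces in N, time in s.
With the tool pointing down it reaches from about 0.275 to 0.875 m from the base axis. Payload 12.5 kg.
Tool frame: the origin (TCP) lies at the very end of the fingers, on their centre line; the grasp point (between the pads) lies 19 mm behind it (robot.grip_point_offset is the distance from the TCP to the grasp point, in m); z points along the fingers, y is the line along which they close (so a half turn about z gives the same grasp; the last joint's range is limited). The gripper opens to 85 mm and grips with 20 to 120 N. Pads are 22 mm wide; open, the fingers measure 114 mm over their backs; the gripper's body (76 mm by 85 mm) begins 54 mm behind the grasp point. The pads swing forward as they close: fully open they stand 13 mm farther back than shut.
Start: joints at [1.061, 0.351, 1.652, -0, 1.139, -0.085], TCP at [0.227, 0.501, 0.231] pointing down, gripper open.
Joint ranges: [-2.75, 2.75], [-0.79, 2.1], [0.01, 2.65], [-1.57, 4.71], [0.07, 3.14], [-2.87, 2.87]. Speed limits (rad/s): [2.22, 2.22, 2.79, 3.14, 3.14, 3.14].

## Interface

Orientations are given as a unit quaternion [w, x, y, z].
In Python, from cell import robot gives the robot as it stands.
- The arm moves only by the shell command python3 nudge.py 'ROWS'. ROWS is a JSON list of rows, 1 to 10 of them, each of 7 numbers: a rotation vector rx, ry, rz in rad, then dx, dy, dz in m, then the opening from 0.0 (shut) to 1.0 (fully open); each row is the pose to reach, as a shift and turn from the pose commanded when the command began, along the tool's axes at that moment; what a row does not reach only later rows make up. A row lasts 1/12 s, in which the tool goes at most 0.0417 m and 0.125 rad, less where a joint would pass 70% of its speed; a pose out of reach is approached as far as the arm can. The fingers move at their own pace and stop on an object; the grip force is fixed at half the most. Time passes only in rows, so rows that do not move let the fingers close. It prints the time, the measured TCP pose, the force, the opening and the grip force at its end.
- robot.get_obs(): the state, without advancing time (a new reading comes with each control period).
- robot.snapshot(name): name is "side" or "top" or "wrist"; returns a dict with "frame" (400x640x3 uint8, red, green, blue), "vertical_fov" (degrees; the focal length in pixels is half the picture's height over the tangent of half this angle, whatever the lens; pixels are square), "cx", "cy" (the principal point, pixels), "rvec" (rotation vector, rad) and "tvec" (3), from world to camera coordinates, as OpenCV has them. Camera axes: x right, y down, z forward; pixel columns grow to the right and rows downward; lengths in m; the calibration is good to about 2 mm. A picture is of the moment at which its call begins. There is no depth.
- robot.finish_job(): hands the job in; it is judged then, once.
The state is a dict: "time_s": time; "joints": joint angles; "qvel": joint speeds; "joint_torque": joint torques, N m; "eef_pos": TCP position; "tcp_rot": TCP orientation; "contact_force": force on the tool from outside, world axes, zero at the start; "ft_torque": the same for the moment, N m; "grip_width": opening from 0.0 (shut) to 1.0 (fully open); "gripper_force": force on a finger pad.
Only numpy, scipy, OpenCV 4.12 (cv2) and the standard library are available. Lean on these libraries where they do the work, as an engineer would, in place of code of your own. Each camera call takes 0.05 s, during which the arm holds its last target. There are 200 camera calls.

## Task

Slide the loaded tray by its handle from the low board up over the step, along between the station's two side strips, and push it firmly home against the buffer of the stop: about 10 N for a moment, never more than 25 N on the station or the stop. Do not carry it across: lift only its front edge onto the station and keep its rear edge dragging on the board until about half the tray is across. Leave it flat and let go, with the jar still standing in it, and leave the other things on the bench alone.

Things in the scene. Friction and masses are not known exactly. Their poses are not given: they have to be found in the camera images.
- board: Plywood board fixed on the bench, 300 long (its x) by 240 wide (its y) by 20 thick. Origin: centre of its underside; its top is 20 mm above that. Its +x points along the slide, towards the station.
- station: Fixed wooden bed, 300 long (x, the slide direction), 180 wide, 2 mm beyond the board's +x end, in line with it. Origin: middle of its front top edge (the step's edge), at the bed's top, 6 to 12 mm above the board's top. Two dark side strips, 18 high, inner faces at y = +63 and -63 mm, run from x = 55 to 300 mm; their first pieces (x = 25 to 57) flare out to about y = +-75.
- stop: Fixed dark steel bar across the bed, 18 (x) by 110 (y) by 22 high. Origin: middle of its face towards the board, at the bed's top; axes as the station's; 228 to 262 mm beyond the step's edge. In this face sits a rigid black buffer block, 64 wide, 16 high, that the tray's front wall meets: it stands 2 to 22 mm out of the face towards the board, set differently each time, not measured: feel for it.
- tray: Loose pale wooden tray, 180 long (its x) by 120 wide by 32 high, underside flat, edges square, walls 6 thick, a cross wall in the middle; mass 0.4 to 0.65 kg plus the jar. Origin: centre of its underside, z up. +x is its front, the end with the handle, which starts facing the station to within about 15 degrees. Friction on wood and steel about 0.8 to 1.2: dragging takes 4 to 10 N.
- tray_handle (a point): Middle of the handle's bar, 50 mm ahead of the tray's centre and 59 mm above its underside. The bar runs along the tray's x, 72 long, 16 wide (y) and 22 high; grip it from above across its 16 mm width. The space under the bar and beside it is free down to the tray's walls (32 mm above the underside).
- tray_front (a point): Middle of the front bottom edge of the tray, 90 mm ahead of its centre.
- tray_rear (a point): Middle of the rear bottom edge of the tray, 90 mm behind its centre.
- jar: Closed grey glue jar with a white cap, 40 diameter, 72 high, 0.16 kg, standing loose in the tray's rear half. Origin: centre of its underside; z is its axis. Tips over at about 0.5 rad.
- mallet: Bystander: wooden mallet, 260 long, lying on the bench beyond the board. Origin: at its middle.
- tape: Bystander: grey tape measure, 60 by 36 by 55 high, standing on the bench past the station's far end. Origin: centre of its underside.
- offcut: Bystander: wooden offcut, 100 by 60 and 55 high with its raised block, on the bench beyond the station. Origin: centre of its underside.

How it is judged:
By the outcome, as a careful person would: the job done as asked, in the order asked, and still so for the second after the job is handed in, with the robot touching nothing.
It also fails if it takes over 61 s, if anything falls off the work surface, if the arm or the gripper's body presses on something with over 40 N, if the wrist force passes 120 N, or if a joint passes its speed limit or range.

## Working session

There is one attempt and no reset: what is moved stays moved. The work goes in short steps, Python scripts to look and compute and a shell command to move; the robot and the scene stay as the last step left them, time stands still between calls to the robot, and variables do not carry over. Pictures are saved under pics/ and viewed, at most 10 in all, crops included, and the job is handed in when it is done.

```bash
ls; mkdir -p pics
cat > h.py <<'E'
import numpy as np,cv2
from cell import robot
def snap(n,f=None):
    s=robot.snapshot(n)
    if f: cv2.imwrite('pics/'+f+'.png',s['frame'][:,:,::-1])
    return s
def cam(s):
    h=s['frame'].shape[0]; f=h/2/np.tan(np.radians(s['vertical_fov'])/2)
    K=np.array([[f,0,s['cx']],[0,f,s['cy']],[0,0,1]]); R=cv2.Rodrigues(np.array(s['rvec'],float))[0]
    return K,R,np.array(s['tvec'],float).ravel()
def ray(s,u,v):
    K,R,t=cam(s); return -R.T@t, R.T@np.linalg.solve(K,[u,v,1])
def onz(s,u,v,z):
    o,d=ray(s,u,v); return o+d*(z-o[2])/d[2]
def tri(s1,p1,s2,p2):
    P=[np.c_[cam(s)[0]@cam(s)[1],cam(s)[0]@cam(s)[2]] for s in(s1,s2)]
    X=cv2.triangulatePoints(P[0],P[1],np.array(p1,float).reshape(2,1),np.array(p2,float).reshape(2,1)); return (X[:3]/X[3]).ravel()
def proj(s,X):
    K,R,t=cam(s); p=K@(R@np.array(X)+t); return p[:2]/p[2]
E
python3 - <<'E'
from h import *
import pickle
for n in('top','side','wrist'):
    s=snap(n,n+'0'); pickle.dump(s,open(n+'0.pkl','wb')); o=ray(s,320,200); print(n,s['vertical_fov'],s['cx'],s['cy'],o, [k for k in s])
print(robot.get_obs())
E
```

```text
cell.py
nudge.py
pics
top 55.67663452091599 307.8830650783401 189.42918242032172 (array([0.48315689, 0.03327765, 1.01515102]), array([ 0.15161057, -0.06022668, -0.98751694])) ['frame', 'vertical_fov', 'cx', 'cy', 'rvec', 'tvec']
side 47.95230526144378 317.4999518666029 199.8561364464236 (array([ 0.2887024 , -0.50377479,  0.84889894]), array([ 0.3579878 ,  0.52953335, -0.76907098])) ['frame', 'vertical_fov', 'cx', 'cy', 'rvec', 'tvec']
wrist 71.80654331134639 319.96487552864437 200.238029291691 (array([0.16553951, 0.52956338, 0.37378066]), array([ 0.24246099, -0.11053914, -0.96384362])) ['frame', 'vertical_fov', 'cx', 'cy', 'rvec', 'tvec']
{'time_s': 0.15, 'joints': array([ 1.06141254e+00,  3.51115255e-01,  1.65227843e+00, -2.42086019e-05,
        1.13908573e+00, -8.46423637e-02]), 'qvel': array([ 0.00056484, -0.00206952, -0.00209342,  0.00118741, -0.00184055,
       -0.00062616]), 'joint_torque': array([ 2.20676056e-04, -5.06250644e+01, -2.91497576e+01, -1.28986358e-04,
        3.30932882e-03,  4.25249212e-06]), 'eef_pos': array([0.22652599, 0.50090625, 0.23088005]), 'tcp_rot': array([-1.19252456e-04,  2.10772963e-01,  9.77534941e-01, -4.27185757e-04]), 'contact_force': array([-0.20587223,  0.71588245,  0.26664697]), 'ft_torque': array([ 0.01536795, -0.01916532,  0.00267703]), 'gripper_force': 0.0, 'grip_width': 1.000630201585011}
```

View pics/top0.png

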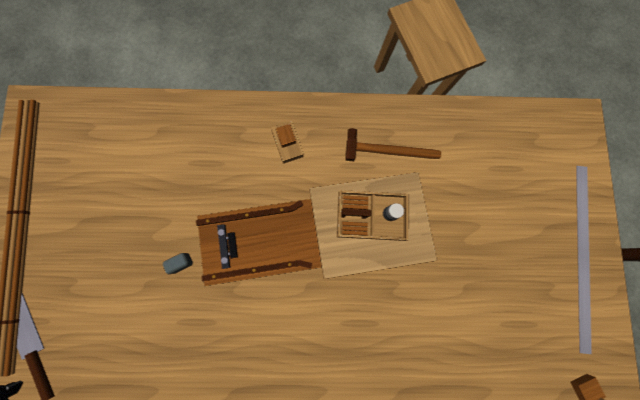

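View pics/side0.png

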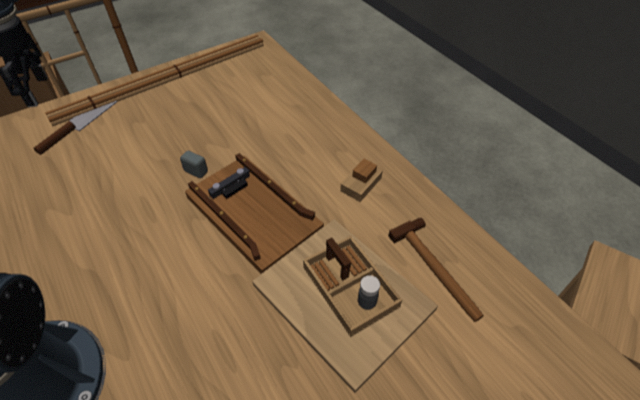

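Top: board corners ≈(311,187),(418,172),(437,262),(324,278); tray (338–409,192–240), handle ≈(356,213), jar ≈(395,211), stop ≈(224,246), mallet ≈(390,150), tape ≈(178,263). Side: tray handle ≈(338,258), station step ≈(262,270)-(322,226). I'll zoom in for pixel accuracy.

Run:
```python
from h import *
import pickle
a=pickle.load(open('top0.pkl','rb'));b=pickle.load(open('side0.pkl','rb'))
c=cv2.resize(a['frame'][160:290,190:445,::-1],None,fx=3,fy=3,interpolation=cv2.INTER_CUBIC);cv2.imwrite('pics/topc.png',c);print(c.shape)
c=cv2.resize(b['frame'][145:395,175:445,::-1],None,fx=2.4,fy=2.4,interpolation=cv2.INTER_CUBIC);cv2.imwrite('pics/sidec.png',c);print(c.shape)
for p in [(311,187),(418,172),(437,262),(324,278)]: print(onz(a,*p,.02).round(4))
for p in [(338,258),(262,270),(322,226)]:print(onz(b,*p,.03).round(4))
```

```text
(390, 765, 3)
(600, 648, 3)
[ 0.6707 -0.0031  0.02  ]
[ 0.7172 -0.2938  0.02  ]
[ 0.4773 -0.3339  0.02  ]
[ 0.4337 -0.0388  0.02  ]
[ 0.6127 -0.0954  0.03  ]
[ 0.4626 -0.0319  0.03  ]
[ 0.6313 -0.006   0.03  ]
```

View pics/topc.png

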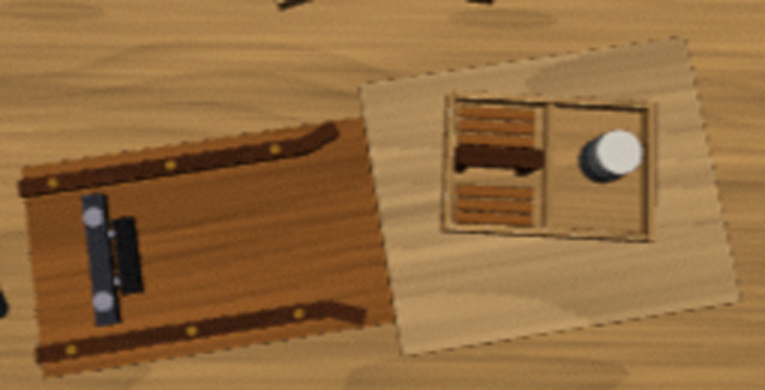

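View pics/sidec.png

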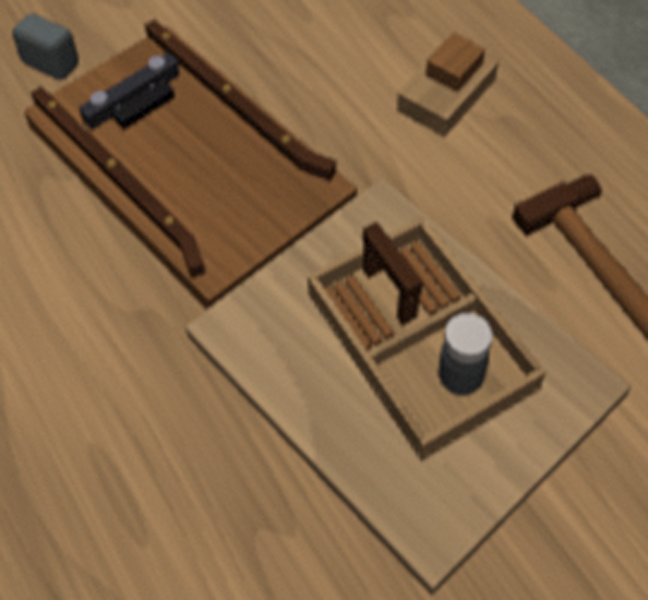

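Crops: in the top crop the step edge runs (360,118)–(396,322), board corners (361,86),(402,354),(738,300),(686,38), bar ≈(456..545,145..172), tray rim corners (447,95),(655,103),(651,240),(442,231), stop face (105,195)–(119,322), buffer front (135,218)–(142,291). Side crop: step corners (355,190),(210,302), bar top (372,226)→(415,276), jar cap centre (468,334).

Run:
```python
from h import *
import pickle
a=pickle.load(open('top0.pkl','rb'));b=pickle.load(open('side0.pkl','rb'))
T=lambda x,y:((x+.5)/3-.5+190,(y+.5)/3-.5+160)
S=lambda x,y:((x+.5)/2.4-.5+175,(y+.5)/2.4-.5+145)
pr=lambda n,t,s:print(n,tri(a,T(*t),b,S(*s)).round(4))
B=[]
for n,t,s in [('step+y',(396,322),(210,302)),('step-',(360,118),(355,190)),('bA',(402,354),(189,330)),('bB',(738,300),(435,588)),('bC',(686,38),(628,388)),('bD',(361,86),(380,182)),
 ('barF',(456,156),(372,226)),('barR',(545,158),(415,276)),('rimFleft',(442,231),(310,284)),('rimFr',(447,95),(420,229)),('rimRl',(651,240),(423,450)),('rimRr',(655,103),(542,374)),('cap',(615,153),(468,332)),
 ('stopL',(119,322),(88,120)),('stopR',(105,195),(178,72)),('bufL',(142,291),(126,122)),('bufR',(135,218),(172,92))]: pr(n,t,s)
for z,L in((.02,[(361,86),(402,354),(738,300),(686,38)]),(.03,[(360,118),(396,322),(42,376),(22,168)]),(.052,[(442,231),(447,95),(655,103),(651,240)]),(.09,[(456,156),(545,158)])):
  print(z,[onz(a,*T(*p),z).round(4)[:2] for p in L])
```

```text
step+y [ 0.4621 -0.0324  0.0288]
step- [6.372e-01 3.000e-04 2.660e-02]
bA [ 0.4356 -0.0389  0.0151]
bB [ 0.4846 -0.3319  0.0186]
bC [ 0.7146 -0.2931  0.0234]
bD [ 6.666e-01 -2.000e-04  1.860e-02]
barF [ 0.5994 -0.0778  0.0901]
barR [ 0.5949 -0.1471  0.1072]
rimFleft [ 0.5403 -0.0711  0.0408]
rimFr [ 0.6574 -0.0755  0.0373]
rimRl [ 0.5331 -0.2492  0.0446]
rimRr [ 0.6493 -0.2535  0.0541]
cap [ 0.6022 -0.2071  0.0983]
stopL [0.4587 0.1993 0.0494]
stopR [0.5651 0.2181 0.0379]
bufL [0.4872 0.1811 0.0452]
bufR [0.5451 0.1906 0.0452]
0.02 [array([ 6.671e-01, -5.000e-04]), array([ 0.4345, -0.038 ]), array([ 0.4832, -0.3307]), array([ 0.7163, -0.2946])]
0.03 [array([6.366e-01, 5.000e-04]), array([ 0.4615, -0.032 ]), array([0.4141, 0.2642]), array([0.5883, 0.2918])]
0.052 [array([ 0.5377, -0.0691]), array([ 0.6545, -0.0737]), array([ 0.6505, -0.2546]), array([ 0.5325, -0.2469])]
0.09 [array([ 0.597 , -0.0768]), array([ 0.5964, -0.1503])]
```

```bash
cat >> h.py <<'E'
from scipy.spatial.transform import Rotation as Rn
O=np.array([.5498,-.0165]); YAW=np.radians(99.4)
def st(x,y): # station frame -> world xy
    c,s=np.cos(YAW),np.sin(YAW); return O+[c*x-s*y,s*x+c*y]
def tost(p):
    c,s=np.cos(YAW),np.sin(YAW); d=np.array(p)[:2]-O; return np.array([c*d[0]+s*d[1],-s*d[0]+c*d[1]])
def go(x,y,z,yaw,pitch=0):
    """pitch>0: tray front up; prints shift in tool axes"""
    o=robot.get_obs(); q=o['tcp_rot']; R0=Rn.from_quat([q[1],q[2],q[3],q[0]])
    R1=Rn.from_euler('z',yaw,degrees=True)*Rn.from_euler('y',-pitch)*Rn.from_euler('x',np.pi)
    d=R0.inv().apply(np.array([x,y,z])-o['eef_pos']); r=(R0.inv()*R1).as_rotvec()
    print('rows',np.r_[r,d].round(4),'dist',np.linalg.norm(d).round(4),'t',round(o['time_s'],2),'F',o['contact_force'].round(1))
def tray(yaw=None):
    """handle pose from the tool (grasped)"""
    o=robot.get_obs(); q=o['tcp_rot']; R=Rn.from_quat([q[1],q[2],q[3],q[0]]).as_matrix()
    print('tool st',tost(o['eef_pos']).round(4),'z',o['eef_pos'][2].round(4),'yaw',np.degrees(np.arctan2(R[1,0],R[0,0])).round(2),'pitch',np.arcsin(R[2,0]).round(4))
E
python3 - <<'E'
from h import *
go(.595,-.111,.20,88.4); tray()
E
```

```text
rows [-8.000e-04  5.000e-04  1.174e+00 -5.879e-01 -4.057e-01  3.120e-02] dist 0.715 t 0.15 F [-0.2  0.7  0.3]
tool st [0.5633 0.2344] z 0.2309 yaw 155.66 pitch 0.0001
```

```bash
python3 nudge.py '[[0,0,0.1,-0.03,-0.02,0,1],[0,0,0.2,-0.06,-0.04,0,1],[0,0,0.3,-0.09,-0.06,0,1],[0,0,0.4,-0.12,-0.08,0,1],[0,0,0.5,-0.15,-0.10,0,1],[0,0,0.6,-0.18,-0.12,0,1],[0,0,0.7,-0.21,-0.14,0,1],[0,0,0.8,-0.24,-0.16,0,1],[0,0,0.9,-0.27,-0.18,0,1],[0,0,0.9,-0.27,-0.18,0,1]]'
python3 - <<'E'
from h import *
go(.595,-.111,.20,88.4); tray()
E
```

```text
time_s: 0.98
eef_pos: [0.4008, 0.2219, 0.2313]
tcp_rot: [0.001, 0.619, 0.785, -0.0]
contact_force: [-1.1, -0.6, -0.7]
grip_width: 0.996
gripper_force: 0.0
rows [ 0.0006  0.001   0.2639 -0.369   0.111   0.0317] dist 0.3867 t 0.98 F [-1.1 -0.6 -0.7]
tool st [0.2595 0.1081] z 0.2313 yaw 103.52 pitch -0.0011
```

```bash
python3 nudge.py '[[0,0,0.05,-0.035,0.01,0.003,1],[0,0,0.1,-0.07,0.02,0.006,1],[0,0,0.15,-0.11,0.033,0.01,1],[0,0,0.2,-0.15,0.045,0.013,1],[0,0,0.264,-0.19,0.057,0.016,1],[0,0,0.264,-0.23,0.07,0.02,1],[0,0,0.264,-0.27,0.081,0.023,1],[0,0,0.264,-0.31,0.093,0.026,1],[0,0,0.264,-0.345,0.104,0.03,1],[0,0,0.264,-0.369,0.111,0.032,1]]'; python3 nudge.py '[[0,0,0,0,0,0,1],[0,0,0,0,0,0,1]]'
python3 - <<'E'
from h import *
import pickle
s=snap('wrist','w1'); pickle.dump(s,open('w1.pkl','wb'))
go(.595,-.111,.20,88.4); tray(); 
for p in [(.5938-.0,-.161,.02),(.595,-.111,.09)]: print(proj(s,p))
E
```

```text
time_s: 1.82
eef_pos: [0.597, -0.1079, 0.1984]
tcp_rot: [-0.0, 0.714, 0.7, -0.0]
contact_force: [-0.0, 0.2, -0.4]
grip_width: 0.999
gripper_force: 0.0
time_s: 1.98
eef_pos: [0.596, -0.1057, 0.1985]
tcp_rot: [-0.001, 0.714, 0.7, -0.0]
contact_force: [-0.2, 0.8, 0.5]
grip_width: 0.997
gripper_force: 0.0
rows [-0.0011 -0.0005  0.0096 -0.0062 -0.0006 -0.0012] dist 0.0064 t 2.03 F [0.3 0.2 0.3]
tool st [-0.0946 -0.0308] z 0.1988 yaw 88.95 pitch 0.0005
[318.78179566 227.09150417]
[318.56152779 204.2491376 ]
```

View pics/w1.png

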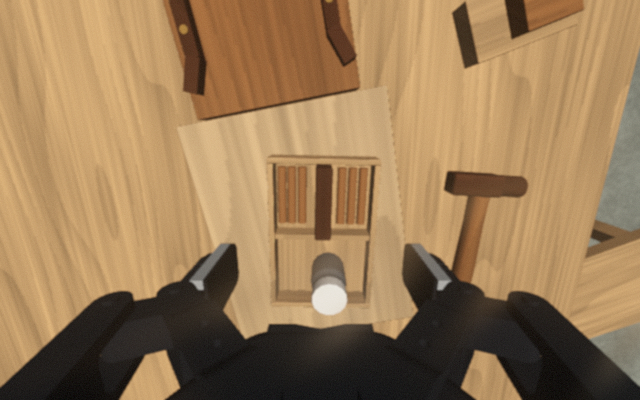

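Wrist view: bar spans columns 315–332, rows 166–240; rim front corners (267,158),(381,159), cap centre (329,296), step edge (202,118)–(358,89).

Run:
```python
from h import *
import pickle
s=pickle.load(open('w1.pkl','rb'))
for z,L in((.09,[(323.5,167),(323,238)]),(.052,[(267,158),(381,159),(369,304),(273,304)]),(.029,[(202,118),(358,89)]),(.02,[(180,127),(387,87)]),(.092,[(329,296)]),(.047,[(200,94),(349,63)])):
  print(z,[onz(s,*p,z).round(4)[:2] for p in L], [tost(onz(s,*p,z)).round(4) for p in L])
# height of bar across two views
a=pickle.load(open('top0.pkl','rb'));print(tri(a,(356.5,212.7),s,(323.3,203)))
print(tri(a,(310,199),s,(358,89)),tri(a,(322,267),s,(202,118)),tri(a,(310.2,188.5),s,(387,87)),tri(a,(323.8,277.8),s,(180,127)))
```

```text
0.09 [array([ 0.6003, -0.0756]), array([ 0.5986, -0.1456])] [array([-0.0666, -0.0401]), array([-0.1353, -0.0271])]
0.052 [array([ 0.5418, -0.0708]), array([ 0.6607, -0.0742]), array([ 0.6531, -0.2493]), array([ 0.5366, -0.2472])] [array([-0.0523,  0.0168]), array([-0.075, -0.1  ]), array([-0.2466, -0.0639]), array([-0.2254,  0.0507])]
0.029 [array([ 0.4699, -0.029 ]), array([ 0.6385, -0.0029])] [array([0.0008, 0.0809]), array([-0.0011, -0.0898])]
0.02 [array([ 0.4401, -0.0379]), array([ 6.711e-01, -5.000e-04])] [array([-0.0032,  0.1117]), array([-0.004 , -0.1223])]
0.092 [array([ 0.6038, -0.2097])] [array([-0.1994, -0.0217])]
0.047 [array([ 0.4783, -0.0065]), array([0.627 , 0.0189])] [array([0.0216, 0.0689]), array([ 0.0223, -0.082 ])]
[ 0.59922983 -0.11894724  0.05683493]
[ 0.64007952 -0.00100282  0.01079203] [ 0.46158543 -0.03207575  0.01203507] [ 0.6659584  -0.00101516  0.03115436] [ 0.43362684 -0.03876849  0.00729786]
```

```bash
python3 nudge.py '[[0,0,0.01,-0.005,0.002,0.03,1],[0,0,0.01,-0.005,0.002,0.06,1],[0,0,0.01,-0.005,0.002,0.09,1],[0,0,0.01,-0.005,0.002,0.115,1],[0,0,0.01,-0.005,0.002,0.134,1],[0,0,0.01,-0.005,0.002,0.134,1],[0,0,0.01,-0.005,0.002,0.134,1]]'
python3 - <<'E'
from h import *
go(.598,-.111,.064,88.4); tray()
E
```

```text
time_s: 2.62
eef_pos: [0.5975, -0.109, 0.0654]
tcp_rot: [-0.001, 0.717, 0.698, -0.0]
contact_force: [-0.0, -0.2, 0.8]
grip_width: 1.003
gripper_force: 0.0
rows [-0.0013 -0.0004  0.0012 -0.002   0.0006  0.0014] dist 0.0025 t 2.62 F [-0.  -0.2  0.8]
tool st [-0.099  -0.0319] z 0.0654 yaw 88.47 pitch 0.0004
```

```bash
python3 nudge.py '[[0,0,0,0,0,0.001,0.6],[0,0,0,0,0,0.001,0.5],[0,0,0,0,0,0.001,0.4],[0,0,0,0,0,0.001,0.3],[0,0,0,0,0,0.001,0.2],[0,0,0,0,0,0.001,0.0],[0,0,0,0,0,0.001,0.0],[0,0,0,0,0,0.001,0.0],[0,0,0,0,0,0.001,0.0],[0,0,0,0,0,0.001,0.0]]'
python3 - <<'E'
from h import *
import pickle
s=snap('wrist','w2'); pickle.dump(s,open('w2.pkl','wb')); tray(); print(robot.get_obs()['contact_force'])
E
```

```text
time_s: 3.45
eef_pos: [0.5982, -0.1102, 0.0649]
tcp_rot: [0.0, 0.717, 0.697, 0.0]
contact_force: [-0.9, 1.5, 5.6]
grip_width: 0.175
gripper_force: 59.7
tool st [-0.1003 -0.0324] z 0.0649 yaw 88.38 pitch -0.0001
[-0.81364278  0.35688706  5.8040775 ]
```

View pics/w2.png

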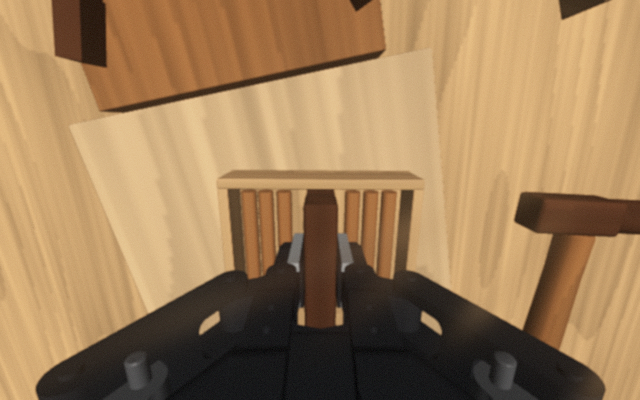

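Grasped; bar centred at column 320 between pads; tray front wall top at rows 172–190, step's lower line (103,108)–(384,50), board corner (72,126),(433,48).

Run:
```python
from h import *
import pickle
s=pickle.load(open('w2.pkl','rb'))
g=cv2.cvtColor(s['frame'],cv2.COLOR_RGB2HSV)
print(s['frame'][160:196:2,260].tolist()); 
for z,L in((.052,[(221,171),(417,171),(219,188),(423,188)]),(.02,[(72,126),(433,48),(103,110),(384,50)]),(.029,[(103,107),(384,46)])):
  print(z,[onz(s,*p,z).round(4)[:2] for p in L], [tost(onz(s,*p,z)).round(4) for p in L])
```

```text
[[199, 167, 125], [200, 169, 123], [200, 168, 124], [202, 168, 122], [202, 170, 124], [169, 135, 93], [155, 119, 80], [152, 116, 75], [155, 117, 77], [177, 137, 96], [212, 172, 119], [207, 166, 116], [204, 166, 113], [200, 162, 111], [180, 145, 96], [140, 101, 61], [142, 94, 55], [157, 103, 62]]
0.052 [array([ 0.5437, -0.0662]), array([ 0.6552, -0.0694]), array([ 0.5414, -0.076 ]), array([ 0.6593, -0.0794])] [array([-0.048 ,  0.0141]), array([-0.0694, -0.0954]), array([-0.0573,  0.0181]), array([-0.08  , -0.0978])]
0.02 [array([ 0.438 , -0.0387]), array([0.6712, 0.0008]), array([ 0.4607, -0.0293]), array([6.413e-01, 5.000e-04])] [array([-0.0036,  0.1139]), array([-0.0028, -0.1226]), array([0.0019, 0.09  ]), array([ 0.0019, -0.093 ])]
0.029 [array([ 0.4679, -0.0282]), array([6.393e-01, 6.000e-04])] [array([0.0018, 0.0828]), array([ 0.0023, -0.091 ])]
```

```bash
sed -i 's/^O=np.array.*;/O=np.array([.5517,-.0155]);/' h.py
python3 - <<'E'
from h import *
tray()
p=st(-.050,0); go(*p,.066,99.4)
E
```

```text
tool st [-0.1009 -0.0304] z 0.0649 yaw 88.38 pitch -0.0001
rows [ 8.000e-04  1.000e-04 -1.924e-01  4.420e-02 -3.960e-02 -1.100e-03] dist 0.0593 t 3.5 F [-0.8  0.4  5.8]
```

```bash
python3 nudge.py '[[0,0,-0.02,0.003,-0.003,-0.001,0],[0,0,-0.04,0.007,-0.007,-0.001,0],[0,0,-0.06,0.012,-0.011,-0.001,0],[0,0,-0.08,0.017,-0.015,-0.001,0],[0,0,-0.10,0.022,-0.019,-0.001,0],[0,0,-0.12,0.027,-0.024,-0.001,0],[0,0,-0.14,0.032,-0.029,-0.001,0],[0,0,-0.16,0.037,-0.034,-0.001,0],[0,0,-0.18,0.041,-0.037,-0.001,0],[0,0,-0.192,0.044,-0.040,-0.001,0]]';python3 nudge.py '[[0,0,0,0,0,0,0],[0,0,0,0,0,0,0]]'
python3 - <<'E'
from h import *
import pickle
tray(); s=snap('wrist','w3');pickle.dump(s,open('w3.pkl','wb')); go(*st(-.05,0),.066,99.4)
E
```

```text
time_s: 4.33
eef_pos: [0.5587, -0.0643, 0.0653]
tcp_rot: [-0.0, 0.646, 0.763, -0.0]
contact_force: [1.2, -0.9, -4.5]
grip_width: 0.169
gripper_force: 58.5
time_s: 4.5
eef_pos: [0.559, -0.0646, 0.0653]
tcp_rot: [-0.0, 0.647, 0.763, 0.0]
contact_force: [-0.8, 2.6, -3.1]
grip_width: 0.173
gripper_force: 58.6
tool st [-0.0497  0.0008] z 0.0653 yaw 99.4 pitch 0.0004
rows [-0.     -0.0003 -0.0004 -0.0001  0.0007 -0.0007] dist 0.001 t 4.55 F [-1.2  1.8 -3.3]
```

View pics/w3.png

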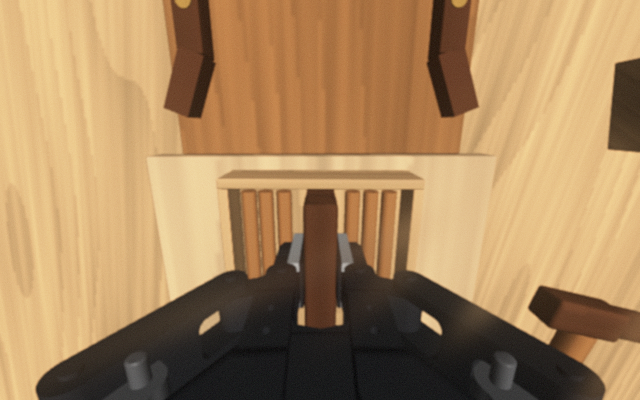

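Wrist view: tray front wall (218–423, row 188) and board (149–494, row 156), strips symmetric about column ≈320: aligned. I'll check strip edges numerically.

Run:
```python
from h import *
import pickle
s=pickle.load(open('w3.pkl','rb'));g=s['frame'].astype(int).sum(2)
for v in (10,30,155,186):
  d=np.diff(cv2.GaussianBlur(g.astype(np.float32),(1,3),0)[v]); i=[k for k in range(140,500) if abs(d[k])>40]; print(v,i)
v=25
print([tost(onz(s,u,20,.048)).round(4) for u in (210,434)])
print([tost(onz(s,u,187,.052)).round(4) for u in (219,423)])
print(g[0:60:10,195:225].tolist()[2],g[20,420:450].tolist())
```

```text
10 [162, 163, 171, 208, 209, 210, 430, 431, 432, 468, 469, 470, 476, 477, 478]
30 [165, 166, 173, 174, 210, 211, 212, 429, 430, 466, 467, 474, 475]
155 []
186 []
[array([0.0695, 0.0561]), array([ 0.0695, -0.0581])]
[array([-0.0168,  0.0586]), array([-0.0168, -0.0597])]
[216, 215, 214, 207, 167, 140, 116, 138, 133, 113, 115, 110, 115, 121, 134, 229, 321, 348, 381, 377, 390, 392, 407, 398, 404, 405, 399, 403, 396, 404] [367, 374, 360, 368, 366, 369, 364, 371, 375, 365, 325, 221, 119, 88, 78, 88, 98, 84, 101, 99, 96, 96, 127, 154, 183, 193, 188, 197, 190, 191]
```

```bash
python3 - <<'E'
from h import *
go(*st(-.054,0),.0767,99.4,.095)
E
python3 nudge.py '[[0,0.01,0,0,0.0007,-0.0015,0],[0,0.025,0,-0.001,0.0007,-0.003,0],[0,0.04,0,-0.002,0.0007,-0.005,0],[0,0.055,0,-0.003,0.0007,-0.0065,0],[0,0.07,0,-0.0035,0.0007,-0.0085,0],[0,0.085,0,-0.004,0.0007,-0.01,0],[0,0.095,0,-0.004,0.0007,-0.0115,0],[0,0.095,0,-0.004,0.0007,-0.0115,0]]'
python3 - <<'E'
from h import *
tray(); go(*st(-.012,0),.0767,99.4,.095)
E
```

```text
rows [-0.      0.0947 -0.0004 -0.0041  0.0007 -0.0114] dist 0.0121 t 4.55 F [-1.2  1.8 -3.3]
time_s: 5.22
eef_pos: [0.5609, -0.0696, 0.0772]
tcp_rot: [-0.036, 0.646, 0.762, 0.031]
contact_force: [0.6, -1.8, -0.7]
grip_width: 0.176
gripper_force: 59.0
tool st [-0.0549 -0.0003] z 0.0772 yaw 99.37 pitch 0.0949
rows [ 0.0011  0.0001 -0.0005  0.0426 -0.0003  0.0046] dist 0.0429 t 5.22 F [ 0.6 -1.8 -0.7]
```

```bash
python3 nudge.py '[[0,0,0,0.003,0,0.0003,0],[0,0,0,0.008,0,0.0008,0],[0,0,0,0.013,0,0.0013,0],[0,0,0,0.018,0,0.0018,0],[0,0,0,0.023,0,0.0023,0],[0,0,0,0.028,0,0.0029,0],[0,0,0,0.034,0,0.0036,0],[0,0,0,0.039,0,0.0042,0],[0,0,0,0.043,0,0.0046,0],[0,0,0,0.043,0,0.0046,0]]'
python3 - <<'E'
from h import *
tray(); s=snap('side'); c=cv2.resize(s['frame'][190:350,225:425,::-1],None,fx=3.5,fy=3.5,interpolation=cv2.INTER_CUBIC);cv2.imwrite('pics/s4.png',c)
go(*st(.046,0),.082,99.4,.135)
E
```

```text
time_s: 6.05
eef_pos: [0.5532, -0.025, 0.0764]
tcp_rot: [-0.037, 0.646, 0.762, 0.031]
contact_force: [-0.2, 3.5, 3.8]
grip_width: 0.177
gripper_force: 59.7
tool st [-0.0097  0.    ] z 0.0764 yaw 99.43 pitch 0.0956
rows [-0.0002  0.0389  0.0003  0.056   0.     -0.0001] dist 0.056 t 6.1 F [-0.8  5.5  5.1]
```

View pics/s4.png

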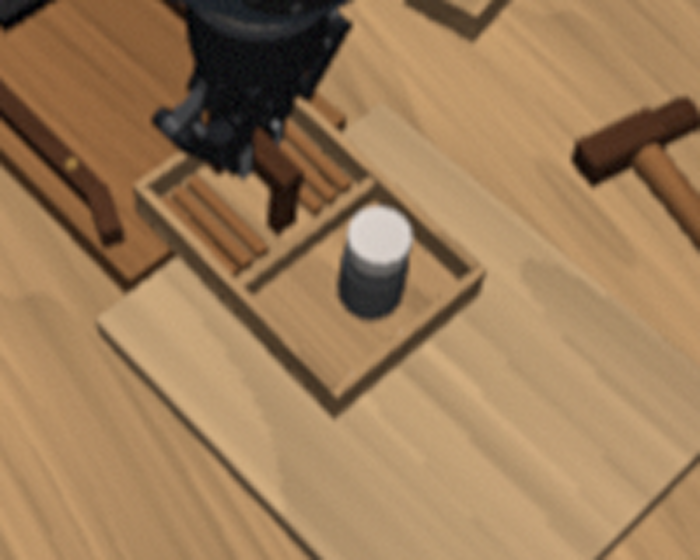

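Tray is tilted, its rear edge on the board, its front above the bed between the flares; jar standing.

```bash
python3 nudge.py '[[0,0.002,0,0.003,0,-0.001,0],[0,0.006,0,0.009,0,-0.001,0],[0,0.01,0,0.015,0,-0.001,0],[0,0.014,0,0.021,0,-0.001,0],[0,0.018,0,0.027,0,-0.001,0],[0,0.022,0,0.033,0,-0.001,0],[0,0.026,0,0.039,0,-0.001,0],[0,0.03,0,0.045,0,-0.001,0],[0,0.034,0,0.051,0,-0.001,0],[0,0.038,0,0.056,0,-0.001,0]]'
python3 - <<'E'
from h import *
tray(); s=snap('wrist','w5'); s=snap('side'); c=cv2.resize(s['frame'][170:330,205:405,::-1],None,fx=3.5,fy=3.5,interpolation=cv2.INTER_CUBIC);cv2.imwrite('pics/s5.png',c)
go(*st(.056,0),.083,99.4,.135); print(robot.get_obs()['ft_torque'])
E
```

```text
time_s: 6.93
eef_pos: [0.5442, 0.0295, 0.0826]
tcp_rot: [-0.051, 0.645, 0.761, 0.043]
contact_force: [0.8, -1.4, -2.1]
grip_width: 0.171
gripper_force: 58.9
tool st [0.0456 0.0001] z 0.0826 yaw 99.41 pitch 0.1335
rows [-0.0004  0.0007  0.0003  0.0099  0.0001  0.0011] dist 0.0099 t 7.03 F [-0.7  4.7  1.6]
[ 0.40269478  0.05734683 -0.01166209]
```

View pics/s5.png

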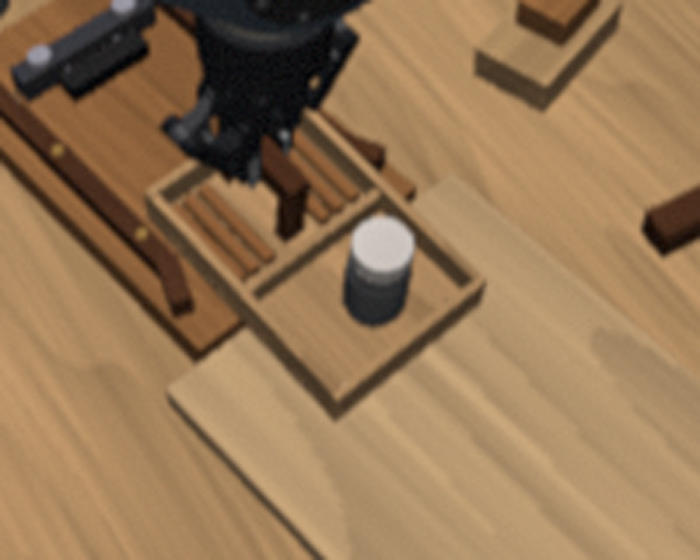

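```bash
python3 nudge.py '[[0,0.004,0,0.005,0,0.0002,0],[0,0.008,0,0.01,0,0.0004,0],[0,0.012,0,0.015,0,0.0006,0],[0,0.013,0,0.0185,0,0.0006,0],[0,0.013,0,0.0185,0,0.0006,0]]'
python3 - <<'E'
from h import *
tray();go(*st(.069,0),.0765,99.4,0)
E
```

```text
time_s: 7.45
eef_pos: [0.5411, 0.0477, 0.0845]
tcp_rot: [-0.056, 0.645, 0.761, 0.047]
contact_force: [-0.7, 3.2, 1.0]
grip_width: 0.174
gripper_force: 59.1
tool st [0.0641 0.0001] z 0.0845 yaw 99.4 pitch 0.1467
rows [-2.000e-04 -1.467e-01  1.000e-04  3.700e-03  1.000e-04  8.700e-03] dist 0.0094 t 7.45 F [-0.7  3.2  1. ]
```

Half is across; now level it gently onto the bed.

```bash
python3 nudge.py '[[0,-0.015,0,0.0005,0,0.001,0],[0,-0.03,0,0.001,0,0.002,0],[0,-0.05,0,0.0015,0,0.003,0],[0,-0.07,0,0.002,0,0.004,0],[0,-0.09,0,0.0025,0,0.0053,0],[0,-0.11,0,0.003,0,0.0065,0],[0,-0.13,0,0.0035,0,0.0078,0],[0,-0.147,0,0.0037,0,0.0087,0],[0,-0.147,0,0.0037,0,0.0087,0]]'
python3 - <<'E'
from h import *
tray();print(robot.get_obs()['ft_torque'])
E
```

```text
time_s: 8.2
eef_pos: [0.5399, 0.0523, 0.0758]
tcp_rot: [0.0, 0.647, 0.763, -0.001]
contact_force: [0.2, -0.8, -5.9]
grip_width: 0.17
gripper_force: 58.5
tool st [0.0688 0.0005] z 0.0758 yaw 99.43 pitch -0.002
[ 0.26373251  0.0599926  -0.00822701]
```

```bash
python3 nudge.py '[[0,0,0,0,0,0.0005,0],[0,0,0,0,0,0.0005,0]]'|grep -E 'eef|contact';python3 nudge.py '[[0,0,0,0,0,0.0005,0],[0,0,0,0,0,0.0005,0]]'|grep -E 'eef|contact';python3 nudge.py '[[0,0,0,0,0,0.0005,0],[0,0,0,0,0,0.0005,0]]'|grep -E 'eef|contact'
```

```text
eef_pos: [0.5404, 0.0518, 0.0757]
contact_force: [-0.6, 0.2, -5.8]
eef_pos: [0.5405, 0.0516, 0.0753]
contact_force: [-0.3, 0.8, -5.8]
eef_pos: [0.5405, 0.0517, 0.0748]
contact_force: [-0.2, -0.8, -5.6]
```

```bash
python3 nudge.py '[[0,0,0,0,0,0.0005,0],[0,0,0,0,0,0.0005,0]]'|grep -E 'eef|contact';python3 nudge.py '[[0,0,0,0,0,0.0005,0],[0,0,0,0,0,0.0005,0]]'|grep -E 'eef|contact';python3 nudge.py '[[0,0,0,0,0,0.0005,0],[0,0,0,0,0,0.0005,0]]'|grep -E 'eef|contact'; python3 -c "
from h import *
tray();print(robot.get_obs()['ft_torque'])"
```

```text
eef_pos: [0.5405, 0.0518, 0.0743]
contact_force: [-1.2, -0.5, -5.4]
eef_pos: [0.5405, 0.0518, 0.0738]
contact_force: [0.7, -0.1, -5.4]
eef_pos: [0.5405, 0.0518, 0.0733]
contact_force: [-0.9, 0.3, -5.5]
tool st [0.0682 0.0001] z 0.0733 yaw 99.4 pitch -0.001
[0.37503405 0.12330801 0.01730004]
```

```bash
for i in 1 2 3; do :; done; python3 nudge.py '[[0,0,0,0,0,0.0005,0],[0,0,0,0,0,0.0005,0]]'|grep -E 'eef|contact';python3 nudge.py '[[0,0,0,0,0,0.0005,0],[0,0,0,0,0,0.0005,0]]'|grep -E 'eef|contact';python3 nudge.py '[[0,0,0,0,0,0.0005,0],[0,0,0,0,0,0.0005,0]]'|grep -E 'eef|contact'; python3 -c "
from h import *
tray();print(robot.get_obs()['ft_torque'])"
```

```text
eef_pos: [0.5405, 0.0518, 0.0728]
contact_force: [-0.2, -0.8, -5.4]
eef_pos: [0.5406, 0.0518, 0.0724]
contact_force: [-0.8, -0.0, -4.9]
eef_pos: [0.5406, 0.052, 0.0722]
contact_force: [-2.1, 2.6, 1.3]
tool st [ 0.0684 -0.    ] z 0.0722 yaw 99.4 pitch -0.0009
[ 0.4511241   0.40856984 -0.04175175]
```

```bash
python3 nudge.py '[[0,0,0,0.002,0,-0.0003,0],[0,0,0,0.006,0,-0.0003,0],[0,0,0,0.01,0,-0.0003,0],[0,0,0,0.014,0,-0.0003,0],[0,0,0,0.018,0,-0.0003,0],[0,0,0,0.022,0,-0.0003,0],[0,0,0,0.026,0,-0.0003,0],[0,0,0,0.03,0,-0.0003,0],[0,0,0,0.034,0,-0.0003,0],[0,0,0,0.036,0,-0.0003,0]]'; python3 -c "
from h import *
tray();o=robot.get_obs();print(o['ft_torque'],np.r_[tost(O+o['contact_force'][:2])].round(1))
s=snap('top','t6'); c=cv2.resize(s['frame'][170:300,180:390,::-1],None,fx=3.5,fy=3.5,interpolation=cv2.INTER_CUBIC);cv2.imwrite('pics/t6c.png',c)"
```

```text
time_s: 10.53
eef_pos: [0.5346, 0.0879, 0.0722]
tcp_rot: [0.0, 0.647, 0.763, -0.0]
contact_force: [1.1, -1.2, -3.0]
grip_width: 0.175
gripper_force: 58.9
tool st [0.1048 0.    ] z 0.0722 yaw 99.41 pitch -0.001
[-0.22882374 -0.1332245  -0.04447731] [-1.4 -0.9]
```

```bash
python3 nudge.py '[[0,0,0,0.003,0,0,0],[0,0,0,0.007,0,0,0],[0,0,0,0.011,0,0,0],[0,0,0,0.015,0,0,0],[0,0,0,0.019,0,0,0],[0,0,0,0.023,0,0,0],[0,0,0,0.027,0,0,0],[0,0,0,0.031,0,0,0],[0,0,0,0.035,0,0,0],[0,0,0,0.039,0,0,0]]'; python3 -c "
from h import *
tray();o=robot.get_obs();print(o['ft_torque'],np.r_[tost(O+o['contact_force'][:2])].round(1))"; python3 nudge.py '[[0,0,0,0.001,0,0,0],[0,0,0,0.002,0,0,0],[0,0,0,0.003,0,0,0],[0,0,0,0.004,0,0,0]]' | grep contact; python3 -c "
from h import *
tray();o=robot.get_obs();print(o['ft_torque'],np.r_[tost(O+o['contact_force'][:2])].round(1))"
```

```text
time_s: 11.42
eef_pos: [0.5283, 0.1262, 0.0722]
tcp_rot: [0.0, 0.647, 0.763, -0.0]
contact_force: [0.3, -2.3, -3.0]
grip_width: 0.175
gripper_force: 59.0
tool st [ 0.1436 -0.    ] z 0.0722 yaw 99.4 pitch -0.0011
[-0.34931715 -0.0706023  -0.02760891] [-2.3  0.1]
contact_force: [-0.1, -3.0, -1.4]
tool st [ 0.1472 -0.    ] z 0.0721 yaw 99.39 pitch -0.0011
[-0.39918693 -0.15156497 -0.02723124] [-3.   0.5]
```

```bash
python3 nudge.py '[[0,0,0,0.002,0,0,0],[0,0,0,0.004,0,0,0],[0,0,0,0.006,0,0,0],[0,0,0,0.008,0,0,0],[0,0,0,0.01,0,0,0],[0,0,0,0.0115,0,0,0]]' >/dev/null
for i in 1 ; do python3 nudge.py '[[0,0,0,0.0004,0,0,0],[0,0,0,0.0008,0,0,0],[0,0,0,0.0012,0,0,0],[0,0,0,0.0016,0,0,0]]' | grep contact; done; python3 -c "
from h import *
tray();o=robot.get_obs();print(np.r_[tost(O+o['contact_force'][:2])].round(1))"
python3 nudge.py '[[0,0,0,0.0003,0,0,0],[0,0,0,0.0006,0,0,0],[0,0,0,0.0009,0,0,0]]' | grep contact;  python3 -c "
from h import *
tray();o=robot.get_obs();print(np.r_[tost(O+o['contact_force'][:2])].round(1))"
```

```text
contact_force: [1.0, -3.9, 0.7]
tool st [ 0.1603 -0.    ] z 0.0722 yaw 99.39 pitch -0.0011
[-4.  -0.4]
contact_force: [1.4, -5.0, 0.8]
tool st [ 0.1612 -0.    ] z 0.0721 yaw 99.4 pitch -0.0011
[-5.1 -0.5]
```

```bash
cat > chk.py <<'E'
from h import *
import sys
o=robot.get_obs(); f=tost(O+o['contact_force'][:2]); print(tost(o['eef_pos']).round(4),f.round(1),o['contact_force'][2].round(1)); sys.exit(f[0]<-7.5)
E
python3 nudge.py '[[0,0,0,0.0003,0,0,0],[0,0,0,0.0006,0,0,0]]' >o && python3 chk.py && python3 nudge.py '[[0,0,0,0.0003,0,0,0],[0,0,0,0.0006,0,0,0]]' >o && python3 chk.py && python3 nudge.py '[[0,0,0,0.0003,0,0,0],[0,0,0,0.0006,0,0,0]]' >o && python3 chk.py && python3 nudge.py '[[0,0,0,0.0003,0,0,0],[0,0,0,0.0006,0,0,0]]' >o && python3 chk.py && python3 nudge.py '[[0,0,0,0.0003,0,0,0],[0,0,0,0.0006,0,0,0]]' >o && python3 chk.py && python3 nudge.py '[[0,0,0,0.0003,0,0,0],[0,0,0,0.0006,0,0,0]]' >o && python3 chk.py && python3 nudge.py '[[0,0,0,0.0003,0,0,0],[0,0,0,0.0006,0,0,0]]' >o && python3 chk.py && python3 nudge.py '[[0,0,0,0.0003,0,0,0],[0,0,0,0.0006,0,0,0]]' >o && python3 chk.py
```

```text
[ 0.1618 -0.    ] [-4.2 -1. ] 0.8False
```

```bash
sed -i 's/sys.exit(f\[0\]<-7.5)/sys.exit(int(f[0]<-7.5))/' chk.py
python3 nudge.py '[[0,0,0,0.0003,0,0,0],[0,0,0,0.0006,0,0,0]]' >o && python3 chk.py && python3 nudge.py '[[0,0,0,0.0003,0,0,0],[0,0,0,0.0006,0,0,0]]' >o && python3 chk.py && python3 nudge.py '[[0,0,0,0.0003,0,0,0],[0,0,0,0.0006,0,0,0]]' >o && python3 chk.py && python3 nudge.py '[[0,0,0,0.0003,0,0,0],[0,0,0,0.0006,0,0,0]]' >o && python3 chk.py && python3 nudge.py '[[0,0,0,0.0003,0,0,0],[0,0,0,0.0006,0,0,0]]' >o && python3 chk.py && python3 nudge.py '[[0,0,0,0.0003,0,0,0],[0,0,0,0.0006,0,0,0]]' >o && python3 chk.py && python3 nudge.py '[[0,0,0,0.0003,0,0,0],[0,0,0,0.0006,0,0,0]]' >o && python3 chk.py && python3 nudge.py '[[0,0,0,0.0003,0,0,0],[0,0,0,0.0006,0,0,0]]' >o && python3 chk.py
```

```text
[ 0.1624 -0.    ] [-4.1 -0.3] 1.5
[ 0.163 -0.   ] [-3.8 -0.1] 1.7
[ 0.1636 -0.    ] [-5.2 -0. ] 1.9
[ 0.1642 -0.    ] [-5.2  0.2] 1.7
[ 0.1648 -0.    ] [-4.3 -0.2] 1.2
[ 0.1654 -0.    ] [-4.5  1.3] 2.4
[ 0.166 -0.   ] [-5.1 -0.3] 1.7
[ 0.1666 -0.    ] [-4.7 -0.2] 2.1
```

```bash
python3 - <<'E'
from h import *
import pickle
a=pickle.load(open('top0.pkl','rb'))
T=lambda x,y:((x+.5)/3-.5+190,(y+.5)/3-.5+160)
for z,p in ((.043,(135,218)),(.043,(142,291)),(.027,(135,218)),(.027,(142,291)),(.049,(105,195)),(.049,(119,322)),(.027,(360,118)),(.027,(396,322))): print(z,tost(onz(a,*T(*p),z)).round(4))
E
python3 nudge.py '[[0,0,0,0.0003,0,0,0],[0,0,0,0.0006,0,0,0]]' >o && python3 chk.py && python3 nudge.py '[[0,0,0,0.0003,0,0,0],[0,0,0,0.0006,0,0,0]]' >o && python3 chk.py && python3 nudge.py '[[0,0,0,0.0003,0,0,0],[0,0,0,0.0006,0,0,0]]' >o && python3 chk.py && python3 nudge.py '[[0,0,0,0.0003,0,0,0],[0,0,0,0.0006,0,0,0]]' >o && python3 chk.py && python3 nudge.py '[[0,0,0,0.0003,0,0,0],[0,0,0,0.0006,0,0,0]]' >o && python3 chk.py && python3 nudge.py '[[0,0,0,0.0003,0,0,0],[0,0,0,0.0006,0,0,0]]' >o && python3 chk.py
```

```text
0.043 [ 0.2045 -0.0279]
0.043 [0.2059 0.0335]
0.027 [ 0.2069 -0.0293]
0.027 [0.2083 0.0331]
0.049 [ 0.2262 -0.0503]
0.049 [0.2268 0.0559]
0.027 [ 0.0017 -0.0868]
0.027 [-0.0018  0.0918]
[ 0.1672 -0.    ] [-5.3  0.6] 1.5
[ 0.1678 -0.    ] [-5.   0.8] 1.7
[ 0.1684 -0.    ] [-5.1  0.3] 1.9
[ 0.169 -0.   ] [-5.3  0.3] 2.3
[ 0.1692 -0.    ] [-9.9  0.4] 1.8
```

```bash
python3 nudge.py '[[0,0,0,0.0002,0,0,0],[0,0,0,0.0004,0,0,0]]' >o ; python3 chk.py
```

```text
[ 1.693e-01 -1.000e-04] [-12.4   0.2] 3.3
```

```bash
python3 nudge.py '[[0,0,0,0.0002,0,0,0],[0,0,0,0.0003,0,0,0],[0,0,0,0.0003,0,0,0],[0,0,0,0.0003,0,0,0]]' >o ; python3 chk.py; python3 nudge.py '[[0,0,0,0,0,0,0],[0,0,0,0,0,0,0]]'>o; python3 chk.py
```

```text
[ 1.694e-01 -1.000e-04] [-13.3   0.5] 2.5
[ 1.693e-01 -1.000e-04] [-13.2   0.1] 2.9
```

```bash
python3 nudge.py '[[0,0,0,0.0002,0,0,0],[0,0,0,0.0004,0,0,0],[0,0,0,0.0005,0,0,0],[0,0,0,0.0005,0,0,0],[0,0,0,0.0005,0,0,0]]' >o ; python3 chk.py; python3 -c "
from h import *
tray(); print(robot.get_obs()['time_s'],robot.get_obs()['ft_torque'])"
```

```text
[ 1.694e-01 -1.000e-04] [-16.    0.9] 4.6
tool st [ 1.694e-01 -1.000e-04] z 0.0723 yaw 99.43 pitch -0.0031
16.25 [-2.57559152 -0.36889392  0.14699763]
```

```bash
python3 nudge.py '[[0,0,0,-0.0003,0,0,0],[0,0,0,-0.0006,0,-0.0002,0],[0,0,0,-0.0008,0,-0.0003,0]]' >o ; python3 chk.py; python3 nudge.py '[[0,0,0,0,0,0,0.2],[0,0,0,0,0,0,0.25],[0,0,0,0,0,0,0.35],[0,0,0,0,0,0,0.5],[0,0,0,0,0,0,0.7],[0,0,0,0,0,0,1],[0,0,0,0,0,0,1],[0,0,0,0,0,0,1]]'; python3 -c "
from h import *
snap('wrist','w7')"
```

```text
[ 1.693e-01 -1.000e-04] [-7.7 -2.5] -3.2
time_s: 17.17
eef_pos: [0.5239, 0.1523, 0.0724]
tcp_rot: [0.0, 0.647, 0.763, -0.0]
contact_force: [-0.0, -0.0, 0.8]
grip_width: 0.998
gripper_force: 0.0
```

```bash
python3 nudge.py '[[0,0,0,0,0,-0.01,1],[0,0,0,0,0,-0.03,1],[0,0,0,0,0,-0.06,1],[0,0,0,0,0,-0.1,1],[0,0,0,0,0,-0.14,1],[0,0,0,0,0,-0.17,1],[0,0,0,0,0,-0.17,1]]'; python3 nudge.py '[[0,0,0,0.03,0.03,0,1],[0,0,0,0.06,0.06,0,1],[0,0,0,0.1,0.09,0,1],[0,0,0,0.13,0.12,0,1],[0,0,0,0.16,0.15,0,1],[0,0,0,0.16,0.15,0,1]]'; python3 -c "
from h import *
s=snap('side'); t=snap('top')
a=cv2.resize(s['frame'][120:300,160:380,::-1],None,fx=1.8,fy=1.8);b=cv2.resize(t['frame'][110:300,170:390,::-1],None,fx=1.8,fy=1.8)
h=max(a.shape[0],b.shape[0]); a=cv2.copyMakeBorder(a,0,h-a.shape[0],0,0,0);b=cv2.copyMakeBorder(b,0,h-b.shape[0],0,0,0); cv2.imwrite('pics/end.png',np.hstack([a,b]))"
```

```text
time_s: 17.8
eef_pos: [0.5261, 0.1529, 0.2496]
tcp_rot: [0.004, 0.647, 0.763, 0.004]
contact_force: [-0.2, 0.3, -0.4]
grip_width: 1.003
gripper_force: 0.0
time_s: 18.3
eef_pos: [0.6468, 0.3388, 0.2411]
tcp_rot: [0.0, 0.646, 0.763, -0.0]
contact_force: [-1.2, -1.1, 0.2]
grip_width: 0.999
gripper_force: 0.0
```

View pics/end.png

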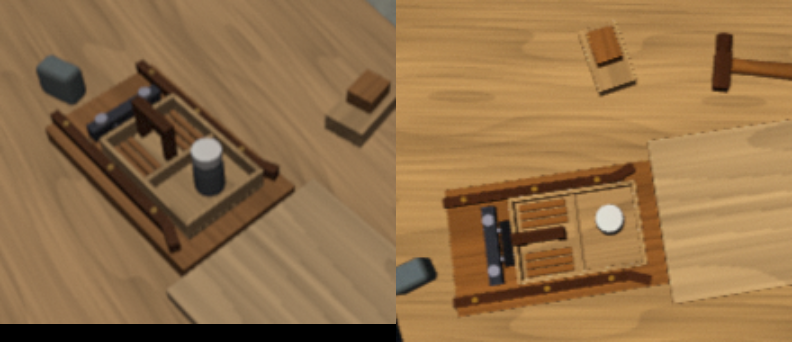

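The tray lies flat between the strips with its front wall against the buffer. The jar is standing, the bystanders have not moved and the gripper is clear.

```bash
python3 nudge.py '[[0,0,0,0,0,0,1],[0,0,0,0,0,0,1],[0,0,0,0,0,0,1]]' | head -1; python3 -c "
from cell import robot
print(robot.finish_job())"
```

```text
time_s: 18.65
the job is handed in; nothing more can be done
None
```

The job is handed in at 18.7 s: the tray lies flat between the strips against the buffer, pushed home with an estimated 11 N (16 N measured at the wrist, less about 5 N of drag), the jar is standing and the gripper is clear.

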